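# Tap-check the mount bolts of a bench vibrating table and hold the loose bolt's cap open

### The arm

A 7-joint arm with a two-finger parallel gripper is mounted at the origin on the work surface. World frame = base frame: x ahead of the robot, y to its left, z up, the work surface at z = 0. Lengths are in m, angles in rad, forces in N, time in s.
With the tool pointing down it reaches from about 0.35 to 0.9 m from the base axis. Payload 19.9 kg.
Tool frame: the origin (TCP) lies between the finger pads; the fingertips stand 19 mm ahead of it and the grasp point (between the pads) is the TCP; z points along the fingers, y is the direction in which the jaws open and shut (so a half turn about z gives the same grasp; the last joint's range is limited). The gripper opens to 94 mm and grips with 3 to 60 N. Pads are 16 mm wide; open, the fingers measure 119 mm over their backs; the gripper's body (75 mm by 177 mm) begins 78 mm behind the grasp point.
Start: joints at [1.262, 0.417, -0.01, 1.614, 0.005, 1.111, -0.053], TCP at [0.165, -0.603, 0.224] pointing down, gripper open.
Joint ranges: [-2.81, 2.81], [-0.39, 2.02], [-1.27, 1.25], [0.06, 2.57], [-1.19, 4.33], [0.19, 2], [-2.82, 2.82]. Speed limits (rad/s): [1.89, 1.89, 2.39, 2.39, 3.01, 3.01, 3.01].

### API

Orientations are given as a 3x3 rotation matrix whose columns are the frame's x, y, z axes.
In Python, from rig import robot gives the robot as it stands. Calls block until the motion is done:
- robot.move_ptp(position, orientation): joint-space move of the TCP to a pose.
- robot.move_linear(position, velocity=0.15, frame=None, threshold=None): straight line of the TCP; frame=None keeps the orientation; velocity is the mean speed in m/s. With threshold (N) it stops when the force on the tool has changed by that much, and returns True; else False.
- robot.goto_joints(angles): joint-space move.
- robot.gripper_to(opening): finger opening in m; the grip force is fixed at half the most; returns when the fingers have stopped.
- robot.pause(seconds).
- robot.ik(position, orientation): joint angles nearest the present ones, or None.
- robot.get_state(): the state.
- robot.grab_frame(name): name is "scene" or "top" or "wrist"; returns the picture (480x640x3 uint8, red, green, blue); there is no depth.
- robot.camera_info(name): a dict with "fx", "fy", "cx", "cy" (pixels), "rvec" (rotation vector, rad) and "tvec" (3), from world to camera coordinates, as OpenCV has them. Camera axes: x right, y down, z forward; pixel columns grow to the right and rows downward; lengths in m; the calibration is good to about 2 mm. A picture is of the moment at which its call begins: read the wrist's pose just before it. camera_info takes no time and is no camera call; for the wrist camera it gives the pose at the moment of the call.
A pose or a line that the arm cannot do raises robot.PlanningError and nothing moves.
- robot.sign_off(): hands the job in, once; it reports no verdict.
The state is a dict: "time": time; "qpos": joint angles; "joint_vel": joint speeds; "effort": joint torques, N m; "ee_pos": TCP position; "tool_rot": TCP orientation; "force": force on the tool from outside, world axes, zero at the start; "moment": the same for the moment, N m; "opening": finger opening in m.
Only numpy, scipy, OpenCV 4.12 (cv2) and the standard library are available. Lean on these libraries where they do the work, as an engineer would, in place of code of your own. Each camera call takes 0.05 s, during which the arm holds its last target. There are 200 camera calls.

### The job

The vibrating table that settles beans in tins has worked one of its three front mount bolts loose. Tap the capped bolts firmly from above, one after the other from the robot's left to its right, to find the one that gives and sinks; then lift the hinged cap of that bolt at least half-way open by its rib and finish while still holding it open, so that a spanner can be put on the head. Leave the other two caps shut and do not disturb the spanner, the bowl and the tin.

Things in the scene. Friction and masses are not known exactly. Their poses are not given: they have to be found in the camera images.
- cap_left_rib (a point): middle of the grip rib on the bolt cap, the one on the robot's left (+y): an upright grey plastic fin on the cap's crown, 8 mm thick (y), 38 mm long (x), rising 20 mm above the crown; this point is 10 mm below its top and 10 mm above the crown. Rib top 82 mm above the bench before tapping; tap there. Axes, cap shut: x level towards the hinge (away from the robot), y along the row to the left, z up; they turn with the cap
- cap_left_hinge (a point): hinge line (along y) of that cap, at its foot on the side away from the robot: 32 mm from the rib's middle along x and 32 mm below it, cap shut. The cap is a round grey plastic cup 46 mm across, 22 mm high without the rib, over a steel hexagon bolt head. Same axes as the rib
- cap_left (a joint): how far this cap is lifted about its hinge, rad: 0 shut, 1.4 its stop; the near side rises and swings up and away from the robot. A weak spring (about 0.03 N m) shuts it as soon as it is let go
- bolt_left (a joint): how far this bolt, with its collar and cap, has sunk into its rubber bush, m: 0 at the start for all three. A tight bolt gives less than about 1.5 mm under a 20 N tap. The loose one is held only by the rubber: pushed with more than about 5 N it slides down 7 mm and stays down (a pull of about 6 N draws it up again)
- cap_middle_rib (a point): middle of the grip rib on the bolt cap, the middle one: an upright grey plastic fin on the cap's crown, 8 mm thick (y), 38 mm long (x), rising 20 mm above the crown; this point is 10 mm below its top and 10 mm above the crown. Rib top 82 mm above the bench before tapping; tap there. Axes, cap shut: x level towards the hinge (away from the robot), y along the row to the left, z up; they turn with the cap
- cap_middle_hinge (a point): hinge line (along y) of that cap, at its foot on the side away from the robot: 32 mm from the rib's middle along x and 32 mm below it, cap shut. The cap is a round grey plastic cup 46 mm across, 22 mm high without the rib, over a steel hexagon bolt head. Same axes as the rib
- cap_middle (a joint): how far this cap is lifted about its hinge, rad: 0 shut, 1.4 its stop; the near side rises and swings up and away from the robot. A weak spring (about 0.03 N m) shuts it as soon as it is let go
- bolt_middle (a joint): how far this bolt, with its collar and cap, has sunk into its rubber bush, m: 0 at the start for all three. A tight bolt gives less than about 1.5 mm under a 20 N tap. The loose one is held only by the rubber: pushed with more than about 5 N it slides down 7 mm and stays down (a pull of about 6 N draws it up again)
- cap_right_rib (a point): middle of the grip rib on the bolt cap, the one on the robot's right (-y): an upright grey plastic fin on the cap's crown, 8 mm thick (y), 38 mm long (x), rising 20 mm above the crown; this point is 10 mm below its top and 10 mm above the crown. Rib top 82 mm above the bench before tapping; tap there. Axes, cap shut: x level towards the hinge (away from the robot), y along the row to the left, z up; they turn with the cap
- cap_right_hinge (a point): hinge line (along y) of that cap, at its foot on the side away from the robot: 32 mm from the rib's middle along x and 32 mm below it, cap shut. The cap is a round grey plastic cup 46 mm across, 22 mm high without the rib, over a steel hexagon bolt head. Same axes as the rib
- cap_right (a joint): how far this cap is lifted about its hinge, rad: 0 shut, 1.4 its stop; the near side rises and swings up and away from the robot. A weak spring (about 0.03 N m) shuts it as soon as it is let go
- bolt_right (a joint): how far this bolt, with its collar and cap, has sunk into its rubber bush, m: 0 at the start for all three. A tight bolt gives less than about 1.5 mm under a 20 N tap. The loose one is held only by the rubber: pushed with more than about 5 N it slides down 7 mm and stays down (a pull of about 6 N draws it up again)
- shaker: low bench vibrating table, fixed. Origin on the bench below the middle bolt; x away from the robot, y left, z up. The capped bolts stand on its front foot rail at y = +125 (left), 0, -125 mm (right). Rail: 400 mm long, x from -38 to +62 mm, 24 mm high. Behind it, x from 62 to 312 mm, the housing with its steel deck, 380 mm wide, 71 mm high
- spanner_mid (a point): steel open-ended spanner, 250 mm long, lying on the bench left of the machine: its middle. Bystander
- bowl: white ceramic cupping bowl, 90 mm across, 65 mm high, right of the machine: centre of its underside. Bystander
- tin: closed coffee tin, 100 mm across, 140 mm high, right of the machine: centre of its underside. Bystander

How it is judged:
By the outcome, as a careful person would: the job done as asked, in the order asked, and still so for the second after the job is handed in, while the arm keeps its last pose, push and grip.
It also fails if it takes over 45 s, if anything falls off the work surface, if the arm or the gripper's body presses on something with over 40 N, if the wrist force passes 120 N, or if a joint passes its speed limit or range.

## Working session

There is one attempt and no reset: what is moved stays moved. The work goes in short steps, each a Python script; the robot and the scene stay as the last script left them, time stands still between calls to the robot, and variables do not carry over. Pictures are saved under pics/ and viewed, about 8 in all and at most 12, crops included, and the job is handed in when it is done.

```bash
mkdir -p pics; ls; python3 - <<'E'
from rig import robot
import cv2
for n in ("top","scene"):
    cv2.imwrite(f"pics/{n}0.png",robot.grab_frame(n)[:,:,::-1]); print(n,robot.camera_info(n))
s=robot.get_state();print(s['time'],s['ee_pos'],s['tool_rot'],s['opening'])
E
```

```text
pics
top {'fx': 433.1652800592636, 'fy': 433.1652800592636, 'cx': 317.4137689005496, 'cy': 236.65544752354083, 'rvec': array([ 2.16704472, -2.05309447,  0.22221647]), 'tvec': array([-0.02569075,  0.5768055 ,  0.92783664])}
scene {'fx': 482.19324810026444, 'fy': 482.19324810026444, 'cx': 319.5397633496153, 'cy': 239.8894629016846, 'rvec': array([ 1.20604019,  2.54016583, -0.7456308 ]), 'tvec': array([ 0.36198779, -0.348587  ,  1.23694578])}
0.1 [ 0.16531284 -0.60241218  0.22390888] [[ 9.64353501e-01  2.64617063e-01 -3.68531470e-04]
 [ 2.64617306e-01 -9.64352961e-01  1.02364784e-03]
 [-8.45197301e-05 -1.08467818e-03 -9.99999408e-01]] 0.09378963041416444
```

View pics/top0.png

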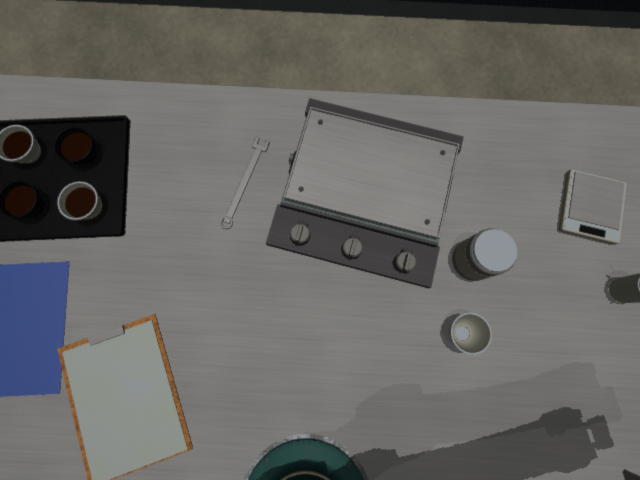

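View pics/scene0.png

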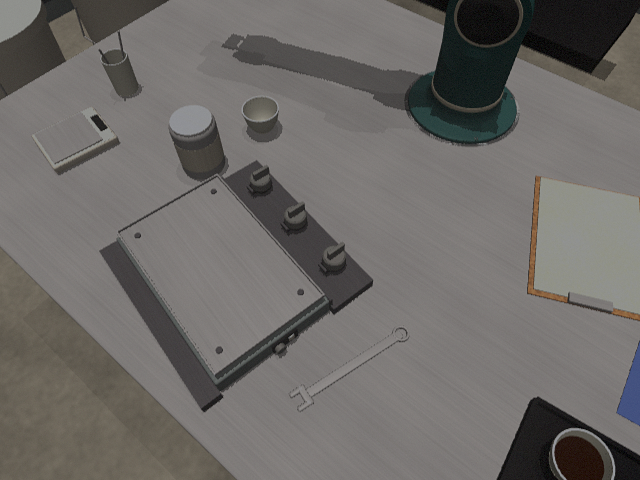

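Top view: caps at about (300,233), (352,247), (405,261), with the rail row slightly rotated. The spanner is to the left, the tin and bowl to the right. I'll enlarge the cap area next.

```bash
cat > h.py <<'E'
from rig import robot
import numpy as np, cv2
def ray(n,uv,z,ci=None):
    c=ci or robot.camera_info(n); R=cv2.Rodrigues(c['rvec'])[0]; o=-R.T@c['tvec']
    d=R.T@np.array([(uv[0]-c['cx'])/c['fx'],(uv[1]-c['cy'])/c['fy'],1]); return o+d*(z-o[2])/d[2]
def proj(n,p,ci=None):
    c=ci or robot.camera_info(n); q=cv2.Rodrigues(c['rvec'])[0]@np.array(p)+c['tvec']
    return c['fx']*q[0]/q[2]+c['cx'],c['fy']*q[1]/q[2]+c['cy']
E
python3 - <<'E'
from h import *
im=cv2.imread('pics/top0.png')[200:300,260:450]
cv2.imwrite('pics/topc.png',cv2.resize(im,None,fx=4.2,fy=4.2,interpolation=cv2.INTER_CUBIC))
for p in [(300,233),(352,247),(405,261)]: print(ray('top',p,.082))
for p in [(278,206),(267,243),(431,287),(439,245)]: print('rail',ray('top',p,.024))
E
```

```text
[0.57905149 0.04467151 0.082     ]
[ 0.55356069 -0.07263573  0.082     ]
[ 0.52850174 -0.19071515  0.082     ]
rail [0.65524262 0.10431544 0.024     ]
rail [0.56339477 0.12367307 0.024     ]
rail [ 0.48052398 -0.26327497  0.024     ]
rail [ 0.58072258 -0.2823012   0.024     ]
```

View pics/topc.png

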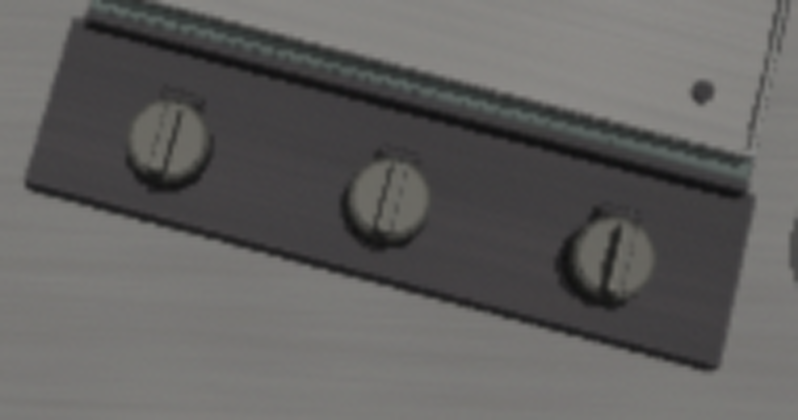

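```bash
cat >> h.py <<'E'
def Rcap(yaw,th=0.,flip=1):
    """tool pose for cap opened th: cap frame = Rz(yaw) Ry(th); tool z = -cap z, tool y = -flip*cap y"""
    c,s=np.cos(yaw),np.sin(yaw); Rz=np.array([[c,-s,0],[s,c,0],[0,0,1]])
    c,s=np.cos(th),np.sin(th); Ry=np.array([[c,0,s],[0,1,0],[-s,0,c]])
    return Rz@Ry@np.diag([flip,-flip,-1.])
def grip_pose(rib,yaw,th,up=.011,flip=1):
    """TCP pos with cap opened th; rib=rib-middle when shut"""
    C=Rcap(yaw,0)@np.diag([1,-1,-1.]); hinge=rib+C@[.032,0,-.032]
    C2=Rcap(yaw,th)@np.diag([1,-1,-1.])
    return hinge+C2@[-.032,0,.032+up]
E
python3 - <<'E'
from h import *
P=[ray('top',p,.082) for p in [(299.3,233.8),(352.9,247.6),(407.4,261.9)]]
for p in P: print(p)
d=P[0]-P[2]; yaw=np.arctan2(-d[0],d[1]); print('yaw',yaw,np.linalg.norm(d),'scene proj',[proj('scene',p) for p in P])
lo=np.array([-2.81,-.39,-1.27,.06,-1.19,.19,-2.82]);hi=np.array([2.81,2.02,1.25,2.57,4.33,2,2.82])
for i,p in enumerate(P):
  for f in (1,-1):
    for th in (0,.4,.8,1.0):
      rib=p-[0,0,.017]; q=robot.ik(grip_pose(rib,yaw,th,flip=f),Rcap(yaw,th,f)); print(i,f,th,None if q is None else np.round(q,2))
m=P[1].copy(); m[2]=.30
robot.move_ptp(m,Rcap(yaw)); robot.gripper_to(0)
ci=robot.camera_info('wrist'); cv2.imwrite('pics/w1.png',robot.grab_frame('wrist')[:,:,::-1])
np.save('w1.npy',ci,allow_pickle=True); print([proj('wrist',p,ci) for p in P],robot.get_state()['time'])
E
```

```text
[0.57713839 0.04612014 0.082     ]
[ 0.55231456 -0.0746827   0.082     ]
[ 0.52678056 -0.19603405  0.082     ]
yaw -0.20503537078227851 0.24733491902069976 scene proj [(np.float64(335.9143789956918), np.float64(245.1684562325629)), (np.float64(296.2875242409626), np.float64(204.76028638101747)), (np.float64(260.74660671480143), np.float64(168.15343941471798))]
0 1 0 [ 0.27  0.58 -0.53  1.83  0.38  0.84 -2.22]
0 1 0.4 [ 0.18  0.78 -0.38  1.46  0.13  1.33 -1.98]
0 1 0.8 [ 0.1   1.05 -0.26  1.06 -0.01  1.82 -1.9 ]
0 1 1.0 None
0 -1 0 [ 0.44  0.65 -0.76  1.83  0.56  0.9   0.78]
0 -1 0.4 [ 0.4   0.88 -0.76  1.45  0.4   1.39  0.96]
0 -1 0.8 [ 0.32  1.16 -0.78  1.04  0.33  1.87  0.99]
0 -1 1.0 None
1 1 0 [ 0.32  0.5  -0.31  1.89  0.21  0.78 -1.87]
1 1 0.4 [ 0.26  0.73 -0.24  1.52  0.1   1.31 -1.77]
1 1 0.8 [ 0.2   1.02 -0.16  1.12  0.03  1.81 -1.72]
1 1 1.0 None
1 -1 0 [ 0.61  0.58 -0.68  1.88  0.48  0.84  1.05]
1 -1 0.4 [ 0.55  0.83 -0.7   1.5   0.4   1.38  1.14]
1 -1 0.8 [ 0.46  1.12 -0.71  1.1   0.38  1.88  1.15]
1 -1 1.0 None
2 1 0 [ 0.45  0.5  -0.19  1.88  0.13  0.77 -1.59]
2 1 0.4 [ 0.38  0.73 -0.15  1.51  0.12  1.31 -1.58]
2 1 0.8 [ 0.32  1.02 -0.09  1.11  0.1   1.82 -1.56]
2 1 1.0 None
2 -1 0 [ 0.78  0.57 -0.62  1.87  0.43  0.83  1.31]
2 -1 0.4 [ 0.7   0.82 -0.64  1.5   0.43  1.4   1.32]
2 -1 0.8 [ 0.59  1.11 -0.66  1.09  0.45  1.91  1.32]
2 -1 1.0 None
[(np.float64(196.61267303484084), np.float64(215.6179734930786)), (np.float64(321.65293162520436), np.float64(215.34099381892614)), (np.float64(447.3866347256419), np.float64(215.6456240720154))] 3.9167
```

View pics/w1.png

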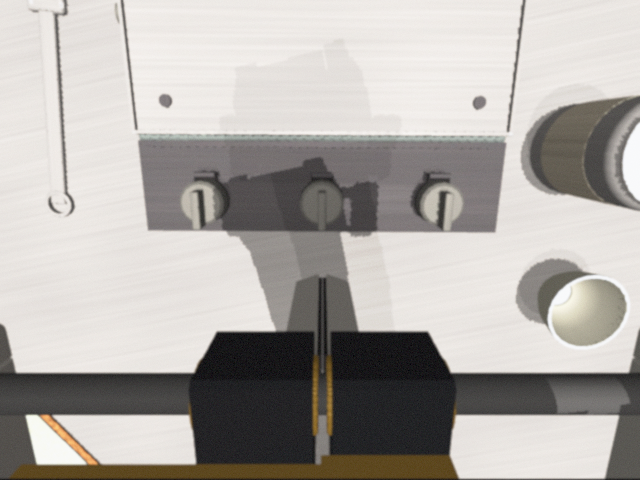

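Wrist view: the ribs are at columns of about 198, 321 and 445, close to the predicted 197, 322 and 447. The closed fingers are at column 322. I'll enlarge to get the rows.

```bash
python3 - <<'E'
from h import *
im=cv2.imread('pics/w1.png')
f=lambda x:cv2.resize(im[165:240,x-32:x+33],None,fx=4,fy=4,interpolation=cv2.INTER_CUBIC)
cv2.imwrite('pics/w1c.png',np.hstack([f(200),f(321),f(443)]))
E
```

```text
(no output)
```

View pics/w1c.png

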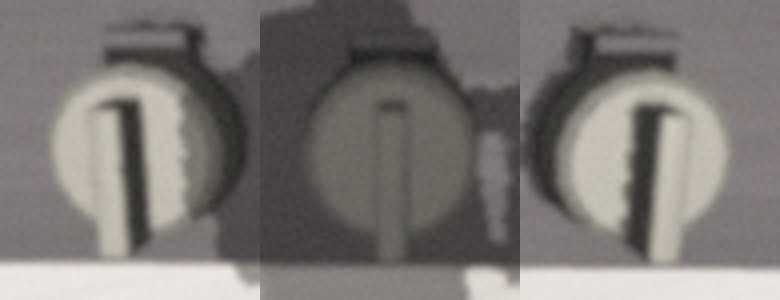

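```bash
cat > tap.py <<'E'
from h import *
ci=np.load('w1.npy',allow_pickle=True).item()
W=[ray('wrist',p,.082,ci) for p in [(195.5,210.8),(321.8,210.5),(448,210.8)]]
d=W[0]-W[2]; yaw=np.arctan2(-d[0],d[1]); print('yaw',yaw,np.linalg.norm(d)); print(np.round(W,4))
m=np.mean(W,axis=0)
m[:2]-= .0015*np.array([np.cos(yaw),np.sin(yaw)])
u=np.array([-np.sin(yaw),np.cos(yaw),0])
T=[m+u*.125,m,m-u*.125]; np.savez('ribs.npz',T=T,yaw=yaw); print(np.round(T,4))
for n,t in zip('LMR',T):
    R=Rcap(yaw)
    robot.move_ptp(t+[0,0,.019+.03],R)
    h=robot.move_linear(t+[0,0,.019-.012],velocity=.02,threshold=3); s=robot.get_state(); z1=s['ee_pos'][2]; f1=s['force'][2]
    h2=robot.move_linear(np.r_[s['ee_pos'][:2],z1-.015],velocity=.02,threshold=14); s=robot.get_state()
    print(n,h,h2,'contact z',round(z1-.019,4),round(f1,1),'end',round(s['ee_pos'][2]-.019,4),np.round(s['force'],1),s['ee_pos'][:2].round(4),round(s['time'],2),flush=True)
    robot.move_linear(t+[0,0,.019+.03],velocity=.1)
E
python3 tap.py
```

```text
yaw -0.2049238727641619 0.2482351892326894
[[ 0.582   0.0458  0.082 ]
 [ 0.557  -0.0758  0.082 ]
 [ 0.5315 -0.1972  0.082 ]]
[[ 0.5808  0.047   0.082 ]
 [ 0.5554 -0.0754  0.082 ]
 [ 0.5299 -0.1978  0.082 ]]
L True True contact z 0.0806 1.3 end 0.0738 [-6.7 -0.7 16.6] [0.5796 0.0474] 6.65
M True True contact z 0.0813 7.9 end 0.0808 [-5.4  0.3 15.4] [ 0.5543 -0.0752] 9.43
R True True contact z 0.0814 9.6 end 0.0808 [-5.7  1.1 16.5] [ 0.5289 -0.1977] 12.13
```

The left bolt sank about 7 mm, while the middle and right gave about 0.5 mm, so the left one is loose. I'll grip its rib with the tool slightly pre-tilted, so the joint-6 limit still leaves room for a wide opening.

```bash
cat > lift.py <<'E'
from h import *
d=np.load('ribs.npz'); yaw=float(d['yaw']); rib=d['T'][0]-[0,0,.0172]; pt=.15; up=.012
pose=lambda th:(grip_pose(rib,yaw,th,up),Rcap(yaw,th-pt))
for th in (0,.7,.9,.95,1.0,1.05,1.1):
    q=robot.ik(*pose(th)); print(th,None if q is None else np.round(q,2))
p,R=pose(0)
C=Rcap(yaw)@np.diag([1,-1,-1.])
robot.gripper_to(.04)
robot.move_ptp(p+[0,0,.05],R)
print('hit',robot.move_linear(p,velocity=.05,threshold=4))
cv2.imwrite('pics/w2.png',robot.grab_frame('wrist')[:,:,::-1])
robot.gripper_to(0); s=robot.get_state(); print(s['opening'],s['force'].round(1),(s['ee_pos']-p).round(4),s['time'])
E
python3 lift.py
```

```text
0 [ 0.16  0.49 -0.4   1.94  0.42  0.64 -2.28]
0.7 [ 0.22  0.92 -0.48  1.27  0.18  1.55 -2.01]
0.9 [ 0.19  1.07 -0.47  1.06  0.14  1.79 -1.99]
0.95 [ 0.18  1.11 -0.46  1.    0.12  1.86 -1.99]
1.0 [ 0.17  1.15 -0.45  0.95  0.11  1.92 -1.99]
1.05 [ 0.16  1.18 -0.43  0.89  0.09  1.98 -1.98]
1.1 None
hit False
0.007946598300780091 [ 0.8  3.1 -0.7] [0.0001 0.0004 0.0001] 16.1583
```

View pics/w2.png

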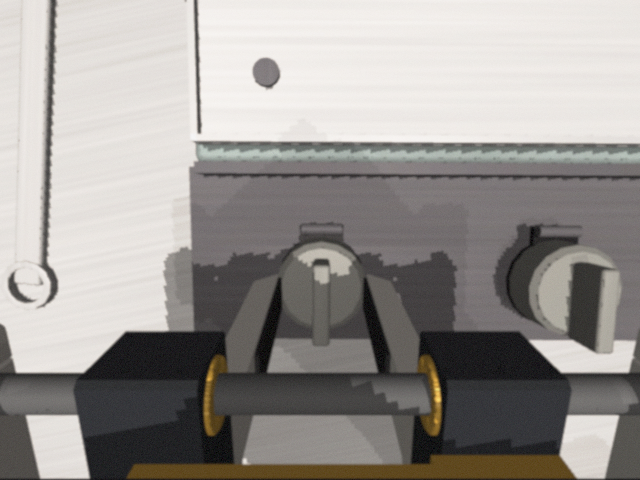

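The rib (column 321) is centred between the fingers, and the opening after closing is 7.9 mm, which matches the rib thickness. Now I'll lift it along the hinge arc.

```bash
cat > lift2.py <<'E'
from h import *
d=np.load('ribs.npz'); yaw=float(d['yaw']); rib=d['T'][0]-[0,0,.0172]; pt=.15; up=.012
for th in np.arange(.1,.96,.1).tolist()+[.97]:
    robot.move_linear(grip_pose(rib,yaw,th,up),velocity=.012,frame=Rcap(yaw,th-pt)); s=robot.get_state()
    print(round(th,2),s['force'].round(1),s['moment'].round(1),round(s['opening'],4),round(s['time'],2),abs(s['joint_vel']).max().round(2),flush=True)
    if np.linalg.norm(s['force'])>25: print('STOP'); break
cv2.imwrite('pics/w3.png',robot.grab_frame('wrist')[:,:,::-1])
s0=robot.grab_frame('scene')[:,:,::-1]
u,v=map(int,proj('scene',rib)); cv2.imwrite('pics/s3.png',cv2.resize(s0[v-120:v+80,u-130:u+130],None,fx=3,fy=3,interpolation=cv2.INTER_CUBIC))
E
python3 lift2.py
```

```text
0.1 [-0.2  4.1  2.7] [ 1.1  0.1 -0. ] 0.008 16.76 0.01
0.2 [-1.1  4.2  4.3] [ 1.2  0.1 -0.1] 0.0077 17.36 0.01
0.3 [-2.1  5.2  5.4] [ 1.2  0.2 -0.3] 0.0074 17.96 0.01
0.4 [-0.4  4.2  7.4] [ 1.2  0.3 -0.4] 0.008 18.56 0.01
0.5 [-0.4  3.9  7.9] [ 1.1  0.3 -0.4] 0.0075 19.16 0.01
0.6 [0.2 4.2 8.3] [ 1.1  0.4 -0.5] 0.0078 19.76 0.01
0.7 [0.1 3.6 8.9] [ 1.1  0.4 -0.6] 0.0076 20.36 0.01
0.8 [ 2.2  4.4 10.1] [ 1.1  0.5 -0.7] 0.008 20.96 0.01
0.9 [ 2.4  4.6 10.3] [ 1.   0.5 -0.8] 0.0077 21.56 0.01
0.97 [ 2.9  4.2 10.4] [ 1.   0.6 -0.9] 0.0075 22.02 0.01
```

View pics/w3.png

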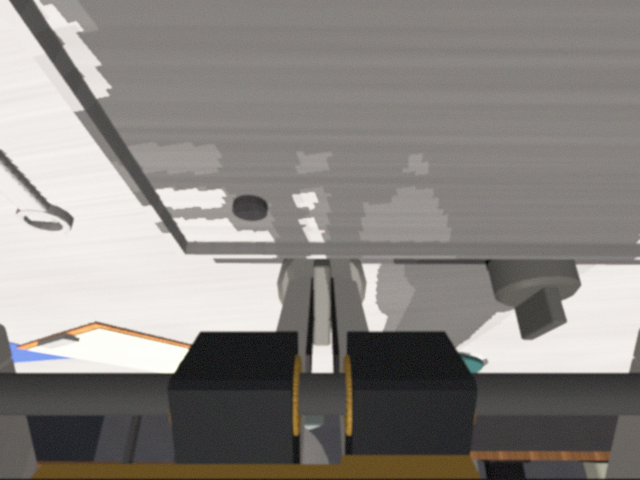

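View pics/s3.png

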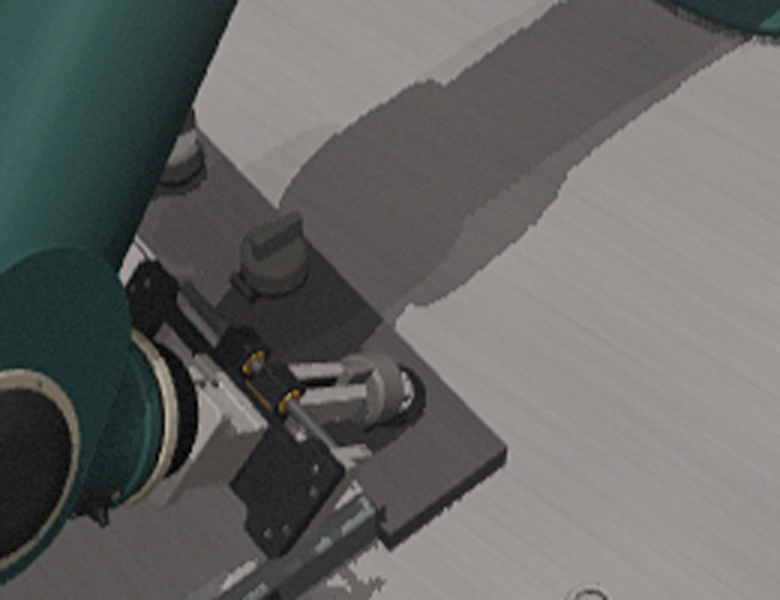

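The rib sits in the wrist picture exactly where it was before lifting (column 321, rows 262–345), so the cap turned with the tool by about 0.97 rad. The scene crop shows the left cap standing open with the head showing, and the middle cap shut. I'll do a short stability check and then hand in.

```bash
python3 - <<'E'
from h import *
robot.pause(.5); s=robot.get_state(); print(s['force'].round(1),s['opening'],s['time'])
robot.sign_off()
E
```

```text
[3.8 4.7 9.8] 0.0075690488440546795 22.625
the job is handed in; nothing more can be done
```

I found the loose bolt, the left one, and handed the job in at 22.6 s with its cap held open by the rib.

- **Taps:** I tapped left, middle and right in that order at about 15–17 N. The left bolt sank about 7 mm; the middle and right gave about 0.5 mm.
- **Cap:** I gripped the left rib (opening 7.6–8 mm, matching its 8 mm thickness) and lifted the cap along its hinge arc. It is about 0.97 rad open; half-way is 0.7. I worked that angle out from the tool's rotation and the rib keeping its place in the wrist picture; I did not measure it directly.
- **Last checks:** The grip was steady after a 0.5 s wait. The wrist force was about 12 N, mostly upward. I did not track down its cause, which could be a gravity offset with the tool tilted or a slight downward push on the bolt.
- **Other caps and bystanders:** The middle cap was shut in the last picture. The right cap is mostly hidden behind the arm there, but it was only tapped on its rib top. I never went near the spanner, bowl or tin, but I did not check their final positions separately.
- **Disagreement:** The top and wrist cameras differed by about 4.5 mm along x on the rib positions. I used the wrist camera, moved 1.5 mm back towards the robot; the tap heights and the centred grip fitted that.

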